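# Empty the ingot mould and sort the stock

## Robot

A 6-joint arm with a two-finger parallel gripper is mounted at the origin on the work surface. World frame = base frame: x ahead of the robot, y to its left, z up, the work surface at z = 0. Lengths are in m, angles in rad, forces in N, time in s.
With the tool pointing down it reaches from about 0.35 to 0.875 m from the base axis. Payload 15.5 kg.
Tool frame: the origin (TCP) lies midway between the tips of the shut fingers; the grasp point (between the pads) lies 19 mm behind it; z points along the fingers, y is the line along which they close (so a half turn about z gives the same grasp; the last joint's range is limited). The gripper opens to 85 mm and grips with 20 to 120 N. Pads are 22 mm wide; open, the fingers measure 114 mm over their backs; the gripper's body (76 mm by 85 mm) begins 54 mm behind the grasp point. The pads swing forward as they close: fully open they stand 13 mm farther back than shut.
Start: joints at [1.129, 0.494, 1.345, -0, 1.302, -0.096], TCP at [0.212, 0.588, 0.231] pointing down, gripper open.
Joint ranges: [-2.91, 2.91], [-0.82, 2.16], [0.22, 2.67], [-1.22, 4.37], [0.12, 2.79], [-3.08, 3.08]. Speed limits (rad/s): [1.89, 1.89, 2.57, 3.01, 3.01, 3.01].

## Interface

Orientations are given as a unit quaternion [x, y, z, w].
In Python, from station import ctrl gives the robot as it stands.
- The arm moves only by the tool arm_command, never from a script. Its argument "moves" is one flat list of numbers, 6 for each row, row after row: the shift along the tool's x, y, z as a fraction of full scale, then the turn, a rotation vector about the tool's x, y, z as a fraction of full scale. In form: [x, y, z, wx, wy, wz, x, y, z, wx, wy, wz, ...]. A call has 1 to 12 rows; each row is the pose to reach, as a shift and turn from the pose commanded when the call began, along the tool's axes at that moment; what a row does not reach only later rows make up. Full scale, the value 1, is 250 mm for a shift and 90 degrees for a turn. A row lasts 1/8 s, in which the tool goes at most 62.5 mm and 10.7 degrees, less where a joint would pass 70% of its speed; a pose out of reach is approached as far as the arm can. A call with a number of a shift or a turn outside -1 to 1 is refused whole. A call with a gripper value outside its range is refused whole. "fingers" is the opening, from -1 (shut) to 1 (fully open), set as the call begins (left out, the last holds). The fingers move at their own pace and stop on an object; the grip force is fixed at half the most. Time passes only in rows, so rows that repeat a pose let the fingers close. It gives the time, the measured TCP pose, the force, the opening and the grip force at its end, in the units of the state.
- ctrl.get_state(): the state, without advancing time (a new reading comes with each control period).
- ctrl.snapshot(name): name is "scene" or "top"; returns a dict with "image" (420x560x3 uint8, blue, green, red), "mtx" (3x3 intrinsics, pixels), "dist_coeffs" ([k1, k2, p1, p2, k3] as OpenCV has them; the pictures are not rectified), "origin" and "attitude" of the camera in the world. Camera axes: x right, y down, z forward; pixel columns grow to the right and rows downward; lengths in m; the calibration is good to about 2 mm. A picture is of the moment at which its call begins. There is no depth.
- ctrl.hand_in(): hands the job in; it is judged then, once.
The state is a dict: "time_s": time; "joints": joint angles; "dq": joint speeds; "joint_efforts": joint torques, N m; "ee_pos": TCP position; "tcp_rot": TCP orientation; "ft_force": force on the tool from outside, world axes, zero at the start; "moment": the same for the moment, N m; "finger_gap": finger opening in m; "grip_force": force on a finger pad.
Only numpy, scipy, OpenCV 4.12 (cv2) and the standard library are available. Lean on these libraries where they do the work, as an engineer would, in place of code of your own. Each camera call takes 0.05 s, during which the arm holds its last target. There are 200 camera calls.

## Task

Sort the three stray pieces into the bins with the cut-away sides, each lying flat on its bin's floor: the brass bar out of the ingot mould into the yellow bin, the copper bar into the red bin, the square steel punch into the blue bin. In the mould the brass bar can be held only by its ends and so will not go down into its bin: set it down on the bench or the white soldering board, let go, and take it again across its width. Lower the pieces into the bins, do not drop them, and leave the other things on the bench where they are.

Things in the scene. Friction and masses are not known exactly. Their poses are not given: they have to be found in the camera images.
- brass_bar: cast brass bar, 58 (its x) x 30 (y) x 24 (z) mm, about 0.34 kg, lying in the mould's cavity with its underside 8 above the bench and its top level with the mould's side walls. Origin: its centre
- copper_bar: cast copper bar, 58 (its x) x 30 (y) x 24 (z) mm, about 0.36 kg, lying flat on the bench. Origin: its centre
- punch: steel punch lying on the bench: square shank 12 x 12 mm from x = -30 to +16, then a thin neck and a 12 mm ball that ends at x = +30 (60 long in all), about 60 g. Origin: middle of its length, on its axis; x along it
- mould: dark steel ingot mould, fixed. Base plate 124 (its x) x 74 (y) x 8 mm; two walls along x, 68 long, 18 thick, tops 32 over the bench, 36 wide cavity between. Room for fingers over the base plate beyond the walls' ends; a stop at x = +-35.5 is only 12 over the bench. Short handle to its +y (to y = 80, top 28 over the bench). Origin: centre of underside
- yellow_bin: yellow bin, for brass: fixed open steel bin. Outside 86 (its x) x 54 (y) x 50 high, inside 76 x 44, floor 4 thick. End walls (at x = +-40.5) 50 high; both long sides cut away over their middle 56 to a 6 high sill, so fingers closing along its y can go down beside what they lay in it; a hand holding a bar by its ends cannot go in. Origin: centre of underside
- red_bin: red bin, for copper: fixed open steel bin. Outside 86 (its x) x 54 (y) x 50 high, inside 76 x 44, floor 4 thick. End walls (at x = +-40.5) 50 high; both long sides cut away over their middle 56 to a 6 high sill, so fingers closing along its y can go down beside what they lay in it; a hand holding a bar by its ends cannot go in. Origin: centre of underside
- blue_bin: blue bin, for steel punches: fixed open steel bin. Outside 86 (its x) x 54 (y) x 50 high, inside 76 x 44, floor 4 thick. End walls (at x = +-40.5) 50 high; both long sides cut away over their middle 56 to a 6 high sill, so fingers closing along its y can go down beside what they lay in it; a hand holding a bar by its ends cannot go in. Origin: centre of underside
- board: white square soldering board, 130 x 130 x 12 mm, fixed and empty: a free place to put things down. Origin: centre of the underside
- hammer: bystander: hammer with red head and wooden handle, 240 mm long along its x, lying. Origin: about its middle, on the underside
- disc_a: bystander: steel disc blank, diameter 32, 4 thick, lying on the bench. Origin: centre of the underside
- disc_b: bystander: brass disc blank, diameter 28, 4 thick, lying on the bench. Origin: centre of the underside
- flux_jar: bystander: yellow jar with black cap, diameter 52, 65 high, upright. Origin: centre of the underside
- mandrel_tray: bystander: shallow wooden tray 60 (x) x 300 (y), with a dark tapered ring mandrel in it, 30 high in all. Origin: centre of the underside
- bowl: bystander: white bowl, diameter 90, 40 high. Origin: centre of the underside
- file_block: bystander: wooden block 70 x 50 x 35 mm with three needle files standing in it, 120 high in all. Origin: centre of the underside

How it is judged:
On the way:
1. the brass bar has been set down and let go, at rest, lower than 60 mm, away from the mould and the bins (more than 60 mm from their centres) (horizontal distance between brass_bar and mould above 0.06 m and horizontal distance between brass_bar and yellow_bin above 0.06 m and horizontal distance between brass_bar and red_bin above 0.06 m and horizontal distance between brass_bar and blue_bin above 0.06 m and height (world z) of brass_bar below 0.06 m and linear speed of brass_bar below 0.03 m/s and contact force between the fingers and brass_bar below 0.1 N), for 0.2 s.
At the end, for the whole second after the job is handed in: The brass bar lies in the yellow bin, the copper bar in the red bin and the punch in the blue bin: each centre within 25 mm (level) of its bin's centre and as low as when lying on the bin's floor (bars' centres below 20.5 mm, the punch's below 14.5 mm over the bench), at rest (below 0.02 m/s) (horizontal distance between brass_bar and yellow_bin below 0.025 m and z of brass_bar in the frame of yellow_bin below 0.0205 m and linear speed of each of brass_bar, copper_bar, punch below 0.02 m/s and horizontal distance between copper_bar and red_bin below 0.025 m and z of copper_bar in the frame of red_bin below 0.0205 m and horizontal distance between punch and blue_bin below 0.025 m and z of punch in the frame of blue_bin below 0.0145 m); the robot touches nothing.
It fails at once if a piece is dropped into a bin (faster than 0.5 m/s within 30 mm of a bin's centre and lower than 50 mm over the bench) ((linear speed of brass_bar above 0.5 m/s and height (world z) of brass_bar below 0.05 m and (horizontal distance between brass_bar and yellow_bin below 0.03 m or horizontal distance between brass_bar and red_bin below 0.03 m or horizontal distance between brass_bar and blue_bin below 0.03 m)) or (linear speed of copper_bar above 0.5 m/s and height (world z) of copper_bar below 0.05 m and (horizontal distance between copper_bar and yellow_bin below 0.03 m or horizontal distance between copper_bar and red_bin below 0.03 m or horizontal distance between copper_bar and blue_bin below 0.03 m)) or (linear speed of punch above 0.5 m/s and height (world z) of punch below 0.05 m and (horizontal distance between punch and yellow_bin below 0.03 m or horizontal distance between punch and red_bin below 0.03 m or horizontal distance between punch and blue_bin below 0.03 m))).
It fails at once if one of the other things on the bench is shifted by more than 30 mm (distance of any of hammer, disc_a, disc_b, flux_jar, mandrel_tray, bowl, file_block from where it was at the start of the episode above 0.03 m).
It also fails if it takes over 72 s, if anything falls off the work surface, if the arm or the gripper's body presses on something with over 40 N, if the wrist force passes 120 N, or if a joint passes its speed limit or range.

## Working session

There is one attempt and no reset: what is moved stays moved. The work goes in short steps, Python scripts to look and compute and a tool call to move; the robot and the scene stay as the last step left them, time stands still between calls to the robot, and variables do not carry over. Pictures are saved under pics/ and viewed, at most 10 in all, crops included, and the job is handed in when it is done.

Besides the shell and the picture viewer there is one more tool, called after ">>>" as name(argument=value, ...) on one line, values as JSON. arm_command: Moves the arm, as the interface text tells. Its arguments: {"type":"object","properties":{"moves":{"type":"array","items":{"type":"number"}},"fingers":{"type":"number"}},"required":["moves"]}

```bash
mkdir -p pics; ls; python3 - <<'E'
from station import ctrl
import cv2
s=ctrl.get_state();print(s)
for n in("scene","top"):
    d=ctrl.snapshot(n);cv2.imwrite(f"pics/{n}0.png",d["image"]);print(n,d["mtx"],d["dist_coeffs"],d["origin"],d["attitude"])
E
```

```text
pics
{'time_s': 0.0, 'joints': array([ 1.12951532e+00,  4.94210710e-01,  1.34613188e+00,  4.64077080e-06,
        1.30250178e+00, -9.55154511e-02]), 'dq': array([-9.96422395e-06,  6.25364987e-04,  2.75297761e-04, -3.07910022e-03,
       -2.76488991e-05,  6.30295124e-04]), 'joint_efforts': array([ 7.73687916e-04, -8.82172179e+01, -3.83881080e+01, -2.63092596e-05,
        1.01863270e-02, -1.62744104e-04]), 'ee_pos': array([0.21167272, 0.58768017, 0.23068289]), 'tcp_rot': array([ 1.72023438e-01,  9.85092658e-01, -6.02856657e-04, -1.68126395e-04]), 'ft_force': array([ 0.70107737, -0.12206235,  0.22402935]), 'moment': array([-0.01931482,  0.03006931,  0.00632941]), 'grip_force': 0.0, 'finger_gap': 0.08530879559796677}
scene [[453.78081989   0.         277.18394451]
 [  0.         453.78081989 207.35473788]
 [  0.           0.           1.        ]] [-0.07046684  0.          0.          0.          0.        ] [ 1.56429124 -0.01451057  0.7785488 ] [ 0.6465736   0.62170716 -0.31228071 -0.31289542]
top [[442.32729557   0.         282.69917537]
 [  0.         442.32729557 212.15117635]
 [  0.           0.           1.        ]] [-0.06694039  0.          0.          0.          0.        ] [0.47309593 0.01066241 1.08072692] [-0.70498892  0.70663736 -0.04513198  0.04021666]
```

```bash
python3 - <<'E'
import cv2
for n in("scene","top"):
    im=cv2.imread(f"pics/{n}0.png");cv2.imwrite(f"pics/{n}0b.png",cv2.resize(im,(800,600),interpolation=cv2.INTER_CUBIC))
E
```

```text
(no output)
```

View pics/top0b.png

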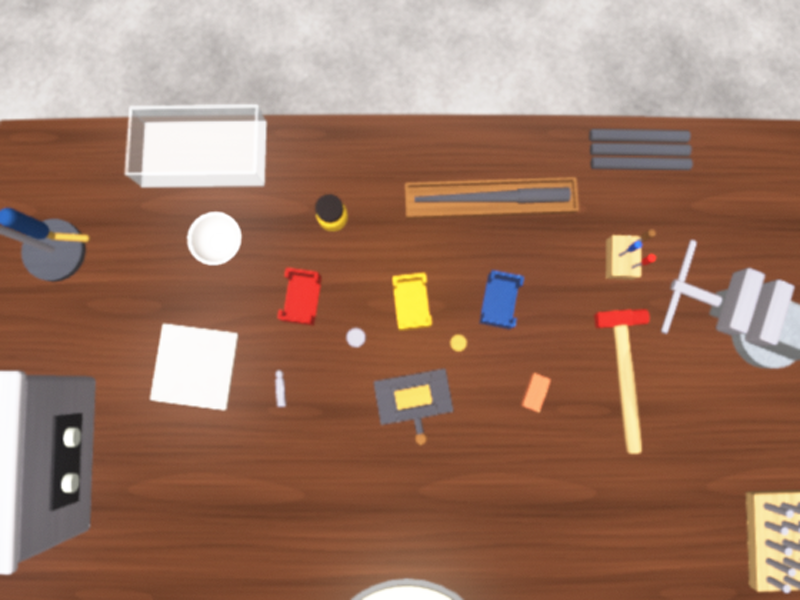

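View pics/scene0b.png

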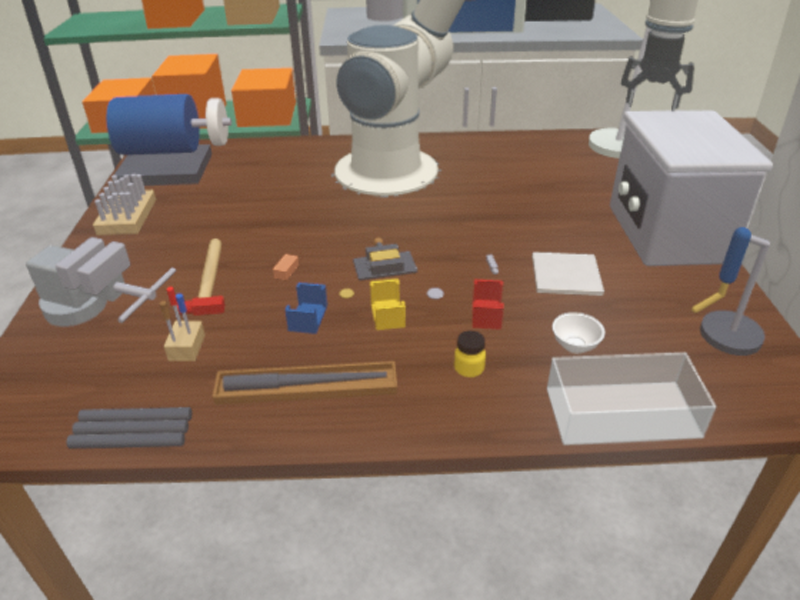

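The top view, in 800×600 pixels, shows the red bin at (301,296), yellow at (411,301), blue at (502,299), mould with brass at (413,397), copper at (537,392), punch at (280,388) and the board at (195,367). I'll zoom in on both views.

```bash
python3 - <<'E'
import cv2
im=cv2.imread("pics/top0.png")[180:310,185:395];cv2.imwrite("pics/topz.png",cv2.resize(im,None,fx=3.8,fy=3.8,interpolation=cv2.INTER_CUBIC))
im=cv2.imread("pics/scene0.png")[160:240,185:355];cv2.imwrite("pics/scenez.png",cv2.resize(im,None,fx=4.7,fy=4.7,interpolation=cv2.INTER_CUBIC))
E
```

```text
(no output)
```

View pics/topz.png

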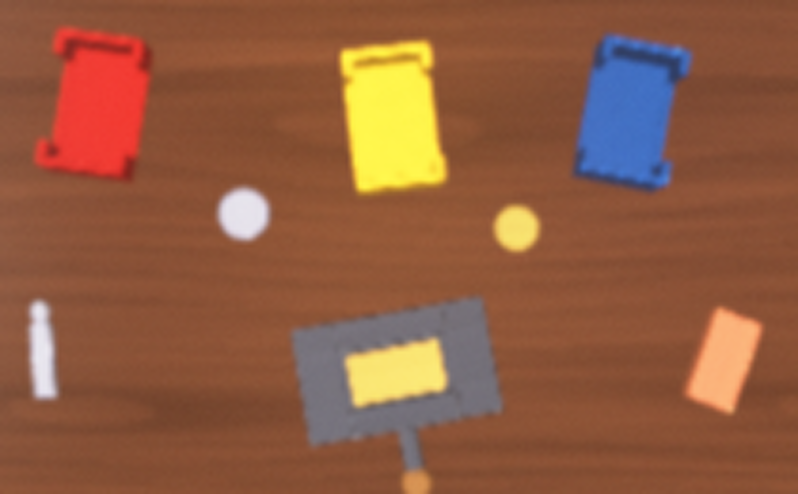

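View pics/scenez.png

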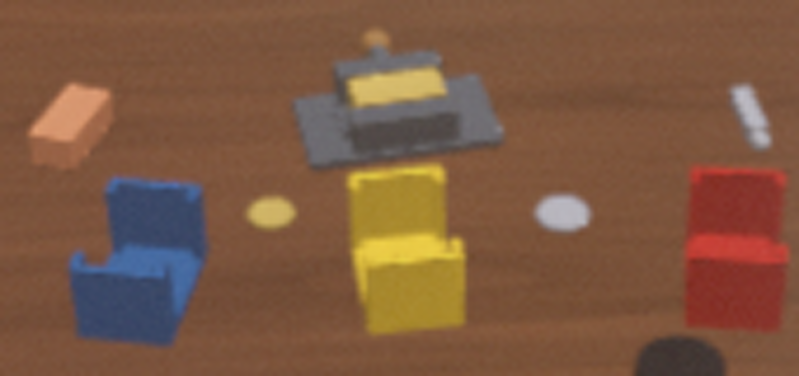

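Both zooms show all the pieces clearly. In the top zoom the brass is at (397,373), copper (724,360), punch ball (38,310), its shank end (44,395), and the bins at about (97,105), (393,117) and (630,112). I'll fit 3D models to the silhouettes in both views, with height left free.

```bash
cat > h.py <<'E'
import numpy as np, cv2
from scipy.optimize import minimize
from scipy.spatial.transform import Rotation as R
K=4
def box(x0,x1,y0,y1,z0,z1): return np.array([[x,y,z] for x in(x0,x1) for y in(y0,y1) for z in(z0,z1)])*1e-3
BIN=[box(-43,43,-27,27,0,6)]+[box(s*43,s*38,-27,27,0,50) for s in(1,-1)]+[box(s*43,s*28,t*27,t*22,0,50) for s in(1,-1) for t in(1,-1)]
BAR=[box(-29,29,-15,15,-12,12)]
BTOP=[box(-29,29,-15,15,12,12)]
PUN=[box(-30,16,-6,6,-6,6),box(16,20,-2.5,2.5,-2.5,2.5),np.array([[24+6*a,6*b,6*c] for a in np.linspace(-1,1,9) for b in np.linspace(-1,1,9) for c in np.linspace(-1,1,9) if a*a+b*b+c*c<=1.01])*1e-3]
BRD=[box(-65,65,-65,65,0,12)]
MOU=[box(-62,62,-37,37,0,8),box(-34,34,18,36,8,32),box(-34,34,-36,-18,8,32),box(-34,34,-18,18,8,30)]
def proj(P,c):
    r=R.from_quat(c["attitude"]).inv(); v=r.apply(P-np.array(c["origin"]))
    return cv2.projectPoints(v,np.zeros(3),np.zeros(3),np.array(c["mtx"]),np.array(c["dist_coeffs"]))[0][:,0]
def unproj(uv,c,z):
    n=cv2.undistortPoints(np.array([[uv]],float),np.array(c["mtx"]),np.array(c["dist_coeffs"]))[0,0]
    d=R.from_quat(c["attitude"]).apply([n[0],n[1],1]);o=np.array(c["origin"]);return o+d*(z-o[2])/d[2]
def ok(im,k):
    im=cv2.resize(im,None,fx=K,fy=K,interpolation=cv2.INTER_CUBIC).astype(int)
    b,g,r=im[...,0],im[...,1],im[...,2]
    return {"red":(r>100)&(g<.33*r)&(b<.37*r),"yellow":(g>.68*r)&(r>110)&(b<.68*g),"blue":(b>1.3*r)&(b>60),
      "brass":(g>.68*r)&(r>110)&(b<.68*g),"copper":(r>150)&(g<.75*r)&(b<.75*r),"grey":(b>.72*r)}[k]
def fit(model,key,views,p0,zfree=True,rad=60):
    """views: snapshots; p0=(x,y,z,yaw). returns pose and IoU per view"""
    dat=[]
    for c in views:
        u=proj(np.array([p0[:3]]),c)[0]; a=(u-rad).astype(int)
        im=c["image"]; a=np.maximum(a,0); sub=im[a[1]:a[1]+2*rad,a[0]:a[0]+2*rad]
        m=ok(sub,key).astype(np.uint8)
        n,l,st,ce=cv2.connectedComponentsWithStats(m)
        uc=(u-a+.5)*K-.5
        j=1+np.argmin([np.hypot(*(ce[i]-uc))+(1e4 if st[i,4]<200 else 0) for i in range(1,n)])
        dat.append((c,a,(l==j).astype(np.uint8)))
    def iou(p):
        out=[]
        for c,a,m in dat:
            Rz=R.from_euler("z",p[3]); im=np.zeros_like(m)
            for b in model:
                q=((proj(Rz.apply(b)+p[:3],c)-a+.5)*K-.5)
                cv2.fillConvexPoly(im,cv2.convexHull(np.round(q*16).astype(np.int32)),1,shift=4)
            out.append((im&m).sum()/(im|m).sum())
        return out
    S=np.array([.01,.01,.01,.15])
    f=lambda v:-sum(iou(p0+np.array([v[0],v[1],v[2] if zfree else 0,v[3]])*S))
    best=min((minimize(f,v0,method="Nelder-Mead",options=dict(xatol=.005,fatol=1e-4,initial_simplex=np.vstack([v0]+[v0+e for e in np.eye(4)]))) for v0 in (np.zeros(4),np.array([.5,-.5,.3,-1.]))),key=lambda o:o.fun)
    v=best.x; 
    if not zfree: v[2]=0
    p=p0+v*S; return p,np.round(iou(p),3)
def shots():
    from station import ctrl
    return [ctrl.snapshot(n) for n in("top","scene")]
E
python3 - <<'E'
from h import *
import pickle
V=shots();pickle.dump(V,open("v0.pkl","wb"));T=V[0]
z=lambda u,v:(185+u/3.8,180+v/3.8)
L=[("red",BIN,"red",z(97,105),0,-.1),("yellow",BIN,"yellow",z(393,117),0,.1),("blue",BIN,"blue",z(630,112),0,-.15),
("brass",BTOP,"brass",z(397,373),.02,1.7),("copper",BAR,"copper",z(724,360),.012,-.35),("punch",PUN,"grey",z(41,350),.006,.1),("mould",MOU,"grey",z(397,372),0,1.7)]
for n,m,k,uv,h,y in L:
    g=unproj(uv,T,h); p0=np.array([*g,y])
    for vs,zf in((V,True),(V[:1],False),(V[1:],False)):
        try:
            p,i=fit(m,k,vs,p0,zf);print(n,np.round(p,4),i)
        except Exception as e: print(n,e)
print("board",unproj((195*.7,367*.7),T,.012))
E
```

```text
red [ 0.6174  0.1838 -0.0317 -0.138 ] [0.97  0.026]
red [ 0.6128  0.179   0.     -0.1549] [0.927]
red [ 0.5489  0.1711  0.     -0.1638] [0.041]
yellow [ 0.6047 -0.0103  0.0028  0.1294] [0.929 0.86 ]
yellow [ 0.6044 -0.0095  0.      0.1239] [0.928]
yellow [ 0.606  -0.0124  0.      0.1787] [0.874]
blue [ 6.083e-01 -1.614e-01  6.000e-04 -1.925e-01] [0.94  0.899]
blue [ 0.6079 -0.1608  0.     -0.2076] [0.948]
blue [ 0.6056 -0.1634  0.     -0.1576] [0.919]
brass [ 0.4451 -0.0116  0.0174  1.7674] [0.94  0.858]
brass [ 0.4453 -0.0108  0.02    1.7677] [0.961]
brass [ 0.4495 -0.0156  0.02    1.7517] [0.932]
copper [ 0.4531 -0.2185  0.0145 -0.3618] [0.896 0.829]
copper [ 0.4515 -0.2182  0.012  -0.3678] [0.897]
copper [ 0.4485 -0.2206  0.012  -0.2873] [0.85]
punch [0.458  0.2115 0.0049 0.1232] [0.705 0.911]
punch [0.46   0.2137 0.006  0.1102] [0.856]
punch [0.4589 0.2105 0.006  0.1085] [0.946]
mould [ 4.4550e-01 -1.3200e-02  4.0000e-04  1.7509e+00] [0.704 0.744]
mould [ 0.4455 -0.0113  0.      1.7447] [0.72]
mould [ 0.4432 -0.0149  0.      1.7539] [0.76]
board [0.49445972 0.35691961 0.012     ]
```

```bash
cat > go.py <<'E'
import sys,numpy as np
from station import ctrl
from scipy.spatial.transform import Rotation as R
def go(*wps):
    "wps: (x,y,z,phi) with phi = world angle of tool y, tool down"
    s=ctrl.get_state();Rt=R.from_quat(s["tcp_rot"]);p=s["ee_pos"]
    print("t",round(s["time_s"],2),"pos",np.round(p,4),"gap",round(s["finger_gap"],4),"F",np.round(s["ft_force"],1))
    for w in wps:
        f=w[3];M=np.array([[-np.sin(f),np.cos(f),0],[np.cos(f),np.sin(f),0],[0,0,-1]])
        f_=R.from_matrix(M)
        d=Rt.inv().apply(np.array(w[:3])-p)/.25; r=(Rt.inv()*f_).as_rotvec()/(np.pi/2)
        print(w,"->",np.round(np.r_[d,r],3).tolist())
E
sed -i 's/"red":(r>100)&(g<.33\*r)&(b<.37\*r)/"red":(r>90)\&(g<.42*r)\&(b<.45*r)/' h.py
python3 - <<'E'
from h import *
import pickle
V=pickle.load(open("v0.pkl","rb"))
for v,zf in((V,True),(V[1:],False)): print(fit(BIN,"red",v,np.array([.6128,.179,0,-.155]),zf))
print(fit(BRD,"copper",V[:1],np.array([.49,.357,0,0]),False) if 0 else "")
from go import go
go((.455,.212,.12,1.681),(.455,.212,.004,1.681))
E
```

```text
(array([ 0.61295261,  0.17797098,  0.0019329 , -0.14195487]), array([0.961, 0.873]))
(array([ 0.61077469,  0.17582418,  0.        , -0.1687658 ]), array([0.9]))

t 0.2 pos [0.2117 0.5878 0.2309] gap 0.0856 F [ 0.1 -0.4 -0.1]
(0.455, 0.212, 0.12, 1.681) -> [-1.425, -1.084, 0.444, -0.0, -0.0, -0.29]
(0.455, 0.212, 0.004, 1.681) -> [-1.425, -1.084, 0.908, -0.0, -0.0, -0.29]
```

>>> arm_command(moves=[-0.16,-0.12,0.05,0,0,-0.05,-0.35,-0.26,0.1,0,0,-0.1,-0.55,-0.42,0.18,0,0,-0.15,-0.75,-0.57,0.24,0,0,-0.2,-0.95,-0.72,0.3,0,0,-0.25,-0.95,-0.72,0.3,0,0,-0.29,-0.95,-0.72,0.3,0,0,-0.29], fingers=0.2)

```text
time_s: 1.08
ee_pos: [0.3747, 0.3375, 0.1561]
tcp_rot: [-0.054, 0.999, -0.0, -0.0]
ft_force: [1.0, 0.3, 0.8]
finger_gap: 0.0515
grip_force: 0.0
```

```bash
python3 -c "
from go import go
go((.455,.212,.1,1.681),(.455,.212,.03,1.681),(.455,.212,.004,1.681))"
```

```text
t 1.07 pos [0.3747 0.3375 0.1561] gap 0.0515 F [1.  0.3 0.8]
(0.455, 0.212, 0.1, 1.681) -> [-0.266, -0.534, 0.224, -0.0, -0.0, -0.002]
(0.455, 0.212, 0.03, 1.681) -> [-0.266, -0.534, 0.504, -0.0, -0.0, -0.002]
(0.455, 0.212, 0.004, 1.681) -> [-0.266, -0.534, 0.608, -0.0, -0.0, -0.002]
```

>>> arm_command(moves=[-0.09,-0.18,0.08,0,0,0,-0.18,-0.36,0.15,0,0,0,-0.266,-0.534,0.224,0,0,0,-0.266,-0.534,0.224,0,0,0,-0.266,-0.534,0.35,0,0,0,-0.266,-0.534,0.45,0,0,0,-0.266,-0.534,0.52,0,0,0,-0.266,-0.534,0.56,0,0,0,-0.266,-0.534,0.59,0,0,0,-0.266,-0.534,0.606,0,0,0,-0.266,-0.534,0.606,0,0,0])

```text
time_s: 2.45
ee_pos: [0.4551, 0.2129, 0.0049]
tcp_rot: [-0.055, 0.998, 0.0, 0.0]
ft_force: [-0.3, 0.1, -0.1]
finger_gap: 0.0513
grip_force: 0.0
```

>>> arm_command(moves=[0,0,0,0,0,0,0,0,0,0,0,0,0,0,0,0,0,0,0,0,0,0,0,0,0,0,0,0,0,0], fingers=-1)

```text
time_s: 3.08
ee_pos: [0.4552, 0.2128, 0.0052]
tcp_rot: [-0.055, 0.998, 0.0, 0.0]
ft_force: [-1.4, -0.3, 8.2]
finger_gap: 0.01
grip_force: 58.7
```

```bash
python3 -c "
from go import go
b=(.612,.178)
go((.455,.212,.12,1.681),(.607,-.162,.12,1.38))"
```

```text
t 3.08 pos [0.4552 0.2128 0.0052] gap 0.01 F [-1.4 -0.3  8.2]
(0.455, 0.212, 0.12, 1.681) -> [0.001, -0.003, -0.459, 0.0, 0.0, -0.0]
(0.607, -0.162, 0.12, 1.38) -> [-0.44, -1.556, -0.459, 0.0, 0.0, 0.191]
```

>>> arm_command(moves=[0,0,-0.05,0,0,0,0,0,-0.15,0,0,0,0,-0.05,-0.3,0,0,0,-0.04,-0.15,-0.4,0,0,0,-0.1,-0.3,-0.45,0,0,0.04,-0.15,-0.48,-0.45,0,0,0.08,-0.2,-0.66,-0.45,0,0,0.12,-0.26,-0.84,-0.45,0,0,0.16,-0.3,-0.95,-0.45,0,0,0.19,-0.3,-0.95,-0.45,0,0,0.19])

```text
time_s: 4.32
ee_pos: [0.5563, -0.0169, 0.118]
tcp_rot: [0.096, 0.995, -0.0, 0.001]
ft_force: [-0.9, 0.8, -1.4]
finger_gap: 0.0095
grip_force: 59.0
```

```bash
python3 -c "
from go import go
from h import *
go((.607,-.162,.12,1.38),(.607,-.162,.04,1.38),(.607,-.162,.0095,1.38))
V=shots()
import cv2
o=[]
for v in V:
    u=proj(np.array([[.5,.0,.1]]),v)[0].astype(int); o.append(cv2.resize(v['image'][u[1]-70:u[1]+70,u[0]-95:u[0]+95],(760,560)[:2] if 0 else (400,296),interpolation=cv2.INTER_CUBIC))
cv2.imwrite('pics/c1.png',np.hstack(o))"
```

```text
t 4.33 pos [ 0.5563 -0.0169  0.118 ] gap 0.0095 F [-0.9  0.8 -1.4]
(0.607, -0.162, 0.12, 1.38) -> [-0.31, -0.531, -0.008, -0.0, 0.001, -0.001]
(0.607, -0.162, 0.04, 1.38) -> [-0.309, -0.531, 0.312, -0.0, 0.001, -0.001]
(0.607, -0.162, 0.0095, 1.38) -> [-0.309, -0.531, 0.434, -0.0, 0.001, -0.001]
```

View pics/c1.png

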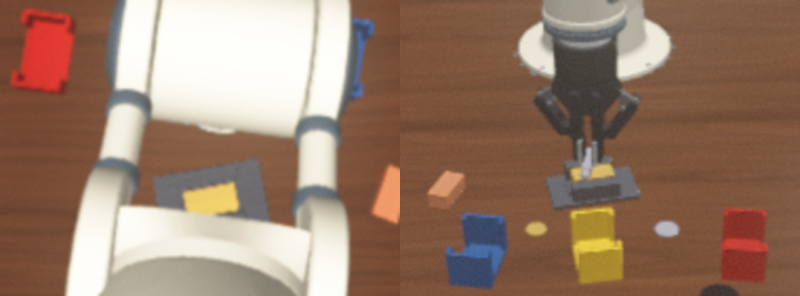

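The scene half shows the punch still held between the fingers, a light sliver near (587,165), pointing ahead and roughly level. Next I carry it to the blue bin and lower it.

>>> arm_command(moves=[-0.08,-0.15,0,0,0,0,-0.18,-0.32,0,0,0,0,-0.27,-0.47,0,0,0,0,-0.309,-0.531,0,0,0,0,-0.309,-0.531,0,0,0,0,-0.309,-0.531,0.1,0,0,0,-0.309,-0.531,0.2,0,0,0,-0.309,-0.531,0.27,0,0,0,-0.309,-0.531,0.33,0,0,0,-0.309,-0.531,0.37,0,0,0,-0.309,-0.531,0.37,0,0,0])

```text
time_s: 5.8
ee_pos: [0.6063, -0.1598, 0.0243]
tcp_rot: [0.094, 0.996, 0.0, -0.0]
ft_force: [-0.1, -0.3, -0.6]
finger_gap: 0.0099
grip_force: 59.0
```

```bash
python3 -c "
from go import go
go((.607,-.162,.0095,1.38))"
```

```text
t 5.8 pos [ 0.6063 -0.1598  0.0243] gap 0.0099 F [-0.1 -0.3 -0.6]
(0.607, -0.162, 0.0095, 1.38) -> [-0.005, -0.008, 0.059, 0.0, -0.001, 0.001]
```

>>> arm_command(moves=[0,-0.004,0.02,0,0,0,0,-0.006,0.04,0,0,0,0,-0.006,0.052,0,0,0,0,-0.006,0.058,0,0,0,0,-0.006,0.058,0,0,0])

```text
time_s: 6.42
ee_pos: [0.6062, -0.1615, 0.0102]
tcp_rot: [0.094, 0.996, 0.0, -0.0]
ft_force: [0.0, 0.4, -0.8]
finger_gap: 0.01
grip_force: 59.0
```

>>> arm_command(moves=[0,0,0.004,0,0,0,0,0,0.006,0,0,0,0,0,0.006,0,0,0])

```text
time_s: 6.8
ee_pos: [0.6064, -0.1615, 0.0093]
tcp_rot: [0.094, 0.996, -0.0, 0.0]
ft_force: [-1.2, 0.2, 7.1]
finger_gap: 0.0097
grip_force: 59.9
```

>>> arm_command(moves=[0,0,0,0,0,0,0,0,0,0,0,0,0,0,0,0,0,0], fingers=-0.5)

```text
time_s: 7.18
ee_pos: [0.6062, -0.1615, 0.0087]
tcp_rot: [0.094, 0.996, 0.0, -0.0]
ft_force: [-0.1, 0.2, 0.2]
finger_gap: 0.0213
grip_force: 0.0
```

>>> arm_command(moves=[0,0,-0.03,0,0,0,0,0,-0.08,0,0,0,0,0,-0.2,0,0,0,0,0,-0.4,0,0,0,0,0,-0.45,0,0,0])

```text
time_s: 7.8
ee_pos: [0.6078, -0.162, 0.1253]
tcp_rot: [0.094, 0.996, -0.001, 0.003]
ft_force: [0.2, -0.6, 0.1]
finger_gap: 0.021
grip_force: 0.0
```

```bash
python3 -c "
from go import go
from h import *
import math
c=(.451,-.2192);f=math.pi/2-.35
go((*c,.12,f),(*c,.006,f))"
```

```text
t 7.8 pos [ 0.6078 -0.162   0.1253] gap 0.021 F [ 0.2 -0.6  0.1]
(0.451, -0.2192, 0.12, 1.2207963267948965) -> [0.573, -0.342, 0.019, -0.0, 0.003, 0.103]
(0.451, -0.2192, 0.006, 1.2207963267948965) -> [0.576, -0.342, 0.475, -0.0, 0.003, 0.103]
```

>>> arm_command(moves=[0.14,-0.08,0,0,0,0.03,0.3,-0.18,0,0,0,0.06,0.45,-0.27,0,0,0,0.1,0.573,-0.342,0,0,0,0.103,0.573,-0.342,0.02,0,0,0.103,0.574,-0.342,0.15,0,0,0.103,0.574,-0.342,0.25,0,0,0.103,0.574,-0.342,0.34,0,0,0.103,0.574,-0.342,0.41,0,0,0.103,0.574,-0.342,0.45,0,0,0.103,0.574,-0.342,0.475,0,0,0.103,0.574,-0.342,0.475,0,0,0.103], fingers=0.5)

```text
time_s: 9.3
ee_pos: [0.4494, -0.2185, 0.0025]
tcp_rot: [0.174, 0.985, 0.0, -0.0]
ft_force: [-1.0, 0.1, 0.2]
finger_gap: 0.0637
grip_force: 0.0
```

>>> arm_command(moves=[0,0,0,0,0,0,0,0,0,0,0,0,0,0,0,0,0,0,0,0,0,0,0,0], fingers=-1)

```text
time_s: 9.8
ee_pos: [0.4495, -0.2186, 0.0032]
tcp_rot: [0.174, 0.985, -0.0, 0.0]
ft_force: [0.2, 2.0, 9.3]
finger_gap: 0.029
grip_force: 59.7
```

```bash
python3 -c "
from go import go
go((.45,-.219,.14,1.22),(.53,-.02,.14,1.32),(.612,.178,.14,1.42))"
```

```text
t 9.8 pos [ 0.4495 -0.2186  0.0032] gap 0.029 F [0.2 2.  9.3]
(0.45, -0.219, 0.14, 1.22) -> [-0.003, -0.001, -0.547, -0.0, 0.001, 0.0]
(0.53, -0.02, 0.14, 1.32) -> [-0.03, 0.857, -0.547, -0.0, 0.001, -0.063]
(0.612, 0.178, 0.14, 1.42) -> [-0.066, 1.713, -0.547, -0.0, 0.001, -0.127]
```

>>> arm_command(moves=[0,0,-0.04,0,0,0,0,0,-0.14,0,0,0,0,0.04,-0.3,0,0,0,0,0.14,-0.45,0,0,0,-0.01,0.28,-0.547,0,0,-0.01,-0.02,0.44,-0.547,0,0,-0.03,-0.025,0.6,-0.547,0,0,-0.04,-0.03,0.76,-0.547,0,0,-0.06,-0.035,0.9,-0.547,0,0,-0.08,-0.04,0.98,-0.547,0,0,-0.1,-0.04,0.98,-0.547,0,0,-0.127])

```text
time_s: 11.18
ee_pos: [0.543, 0.0092, 0.1396]
tcp_rot: [0.074, 0.997, 0.0, 0.0]
ft_force: [-0.4, -1.3, -2.8]
finger_gap: 0.0288
grip_force: 60.3
```

```bash
python3 -c "
from go import go
go((.612,.178,.14,1.42),(.612,.178,.03,1.42),(.612,.178,.0075,1.42))"
```

```text
t 11.18 pos [0.543  0.0092 0.1396] gap 0.0288 F [-0.4 -1.3 -2.8]
(0.612, 0.178, 0.14, 1.42) -> [-0.173, 0.709, -0.002, 0.0, 0.0, 0.002]
(0.612, 0.178, 0.03, 1.42) -> [-0.173, 0.709, 0.438, 0.0, 0.0, 0.002]
(0.612, 0.178, 0.0075, 1.42) -> [-0.173, 0.709, 0.528, 0.0, 0.0, 0.002]
```

>>> arm_command(moves=[-0.04,0.16,0,0,0,0,-0.08,0.34,0,0,0,0,-0.12,0.5,0,0,0,0,-0.16,0.65,0,0,0,0,-0.173,0.709,0,0,0,0,-0.173,0.709,0,0,0,0,-0.173,0.709,0.1,0,0,0,-0.173,0.709,0.2,0,0,0,-0.173,0.709,0.3,0,0,0,-0.173,0.709,0.38,0,0,0,-0.173,0.709,0.42,0,0,0,-0.173,0.709,0.42,0,0,0])

```text
time_s: 12.68
ee_pos: [0.6118, 0.1761, 0.0341]
tcp_rot: [0.076, 0.997, -0.0, -0.001]
ft_force: [0.2, 0.3, -3.1]
finger_gap: 0.0292
grip_force: 60.5
```

```bash
python3 -c "
from go import go
go((.612,.178,.0075,1.42))"
```

```text
t 12.68 pos [0.6118 0.1761 0.0341] gap 0.0292 F [ 0.2  0.3 -3.1]
(0.612, 0.178, 0.0075, 1.42) -> [0.0, 0.008, 0.106, -0.0, -0.001, -0.001]
```

>>> arm_command(moves=[0,0.004,0.03,0,0,0,0,0.006,0.06,0,0,0,0,0.006,0.085,0,0,0,0,0.006,0.1,0,0,0,0,0.006,0.106,0,0,0,0,0.006,0.108,0,0,0])

```text
time_s: 13.42
ee_pos: [0.6124, 0.1783, 0.0073]
tcp_rot: [0.075, 0.997, 0.0, -0.0]
ft_force: [-1.4, 0.0, -1.8]
finger_gap: 0.0287
grip_force: 60.5
```

>>> arm_command(moves=[0,0,0.004,0,0,0,0,0,0.004,0,0,0])

```text
time_s: 13.68
ee_pos: [0.6125, 0.1783, 0.0073]
tcp_rot: [0.075, 0.997, 0.0, 0.0]
ft_force: [-5.4, -1.1, 10.8]
finger_gap: 0.0289
grip_force: 62.2
```

>>> arm_command(moves=[0,0,0,0,0,0,0,0,0,0,0,0,0,0,0,0,0,0], fingers=0.0)

```text
time_s: 14.05
ee_pos: [0.6125, 0.1784, 0.0063]
tcp_rot: [0.075, 0.997, 0.0, 0.0]
ft_force: [0.3, -0.4, -0.2]
finger_gap: 0.0428
grip_force: 0.0
```

>>> arm_command(moves=[0,0,-0.03,0,0,0,0,0,-0.1,0,0,0,0,0,-0.25,0,0,0,0,0,-0.42,0,0,0,0,0,-0.5,0,0,0])

```text
time_s: 14.68
ee_pos: [0.6135, 0.1786, 0.1352]
tcp_rot: [0.075, 0.997, 0.001, 0.002]
ft_force: [0.6, -0.2, 0.7]
finger_gap: 0.0428
grip_force: 0.0
```

```bash
python3 -c "
from go import go
go((.4455,-.0125,.12,1.757),(.4455,-.0125,.05,1.757),(.4455,-.0125,.009,1.757))"
```

```text
t 14.68 pos [0.6135 0.1786 0.1352] gap 0.0428 F [ 0.6 -0.2  0.7]
(0.4455, -0.0125, 0.12, 1.757) -> [0.549, -0.857, 0.057, 0.0, 0.003, -0.215]
(0.4455, -0.0125, 0.05, 1.757) -> [0.551, -0.857, 0.337, 0.0, 0.003, -0.215]
(0.4455, -0.0125, 0.009, 1.757) -> [0.551, -0.857, 0.501, 0.0, 0.003, -0.215]
```

>>> arm_command(moves=[0.1,-0.16,0,0,0,-0.05,0.2,-0.33,0.01,0,0,-0.1,0.3,-0.5,0.03,0,0,-0.15,0.42,-0.67,0.05,0,0,-0.2,0.52,-0.81,0.057,0,0,-0.215,0.551,-0.857,0.1,0,0,-0.215,0.551,-0.857,0.2,0,0,-0.215,0.551,-0.857,0.28,0,0,-0.215,0.551,-0.857,0.28,0,0,-0.215,0.551,-0.857,0.28,0,0,-0.215], fingers=1)

```text
time_s: 15.92
ee_pos: [0.4445, -0.0128, 0.0623]
tcp_rot: [-0.093, 0.996, -0.0, 0.001]
ft_force: [-0.1, -0.2, -0.8]
finger_gap: 0.0851
grip_force: 0.0
```

```bash
python3 -c "
from go import go
go((.4455,-.0125,.009,1.757))"
```

```text
t 15.93 pos [ 0.4445 -0.0128  0.0623] gap 0.0851 F [-0.1 -0.2 -0.8]
(0.4455, -0.0125, 0.009, 1.757) -> [-0.004, 0.0, 0.213, -0.0, 0.001, 0.0]
```

>>> arm_command(moves=[-0.002,0,0.06,0,0,0,-0.004,0,0.12,0,0,0,-0.004,0,0.17,0,0,0,-0.004,0,0.2,0,0,0,-0.004,0,0.209,0,0,0,-0.004,0,0.209,0,0,0])

```text
time_s: 16.68
ee_pos: [0.445, -0.0126, 0.0092]
tcp_rot: [-0.093, 0.996, -0.0, 0.0]
ft_force: [-0.3, 0.0, 0.5]
finger_gap: 0.0853
grip_force: 0.0
```

>>> arm_command(moves=[0,0,0,0,0,0,0,0,0,0,0,0,0,0,0,0,0,0,0,0,0,0,0,0], fingers=-1)

```text
time_s: 17.18
ee_pos: [0.4451, -0.0126, 0.0096]
tcp_rot: [-0.093, 0.996, -0.0, 0.0]
ft_force: [-1.9, -0.8, 13.5]
finger_gap: 0.0571
grip_force: 61.7
```

>>> arm_command(moves=[0,0,-0.03,0,0,0,0,0,-0.08,0,0,0,0,0,-0.16,0,0,0,0,0,-0.26,0,0,0,0,0,-0.3,0,0,0,0,0,-0.3,0,0,0])

```text
time_s: 17.92
ee_pos: [0.4453, -0.0126, 0.0846]
tcp_rot: [-0.093, 0.996, -0.0, 0.001]
ft_force: [0.2, 0.8, -3.7]
finger_gap: 0.0567
grip_force: 66.3
```

```bash
python3 -c "
from go import go
go((.45,.14,.085,.2),(.45,.14,.0021,.2))"
```

```text
t 17.93 pos [ 0.4453 -0.0126  0.0846] gap 0.0567 F [ 0.2  0.8 -3.7]
(0.45, 0.14, 0.085, 0.2) -> [-0.132, 0.596, -0.002, 0.0, 0.001, 0.992]
(0.45, 0.14, 0.0021, 0.2) -> [-0.131, 0.596, 0.33, 0.0, 0.001, 0.992]
```

Lifted: the −3.7 N reading matches the bar's weight. Next I carry it over and turn it.

>>> arm_command(moves=[-0.01,0.06,0,0,0,0.1,-0.03,0.13,0,0,0,0.2,-0.04,0.2,0,0,0,0.3,-0.06,0.27,0,0,0,0.4,-0.07,0.34,0,0,0,0.5,-0.09,0.41,0,0,0,0.6,-0.1,0.48,0,0,0,0.7,-0.12,0.54,0,0,0,0.8,-0.132,0.596,0,0,0,0.9,-0.132,0.596,0.05,0,0,0.992,-0.132,0.596,0.12,0,0,0.992,-0.132,0.596,0.18,0,0,0.992])

```text
time_s: 19.42
ee_pos: [0.4492, 0.1399, 0.0376]
tcp_rot: [0.633, 0.774, -0.001, -0.0]
ft_force: [0.2, -0.4, -4.2]
finger_gap: 0.0563
grip_force: 66.2
```

```bash
python3 -c "
from go import go
go((.45,.14,.0021,.2))"
```

```text
t 19.43 pos [0.4492 0.1399 0.0376] gap 0.0563 F [ 0.2 -0.4 -4.2]
(0.45, 0.14, 0.0021, 0.2) -> [-0.0, 0.004, 0.142, -0.001, -0.0, -0.0]
```

>>> arm_command(moves=[0,0,0.04,0,0,0,0,0,0.08,0,0,0,0,0,0.11,0,0,0,0,0,0.13,0,0,0,0,0,0.138,0,0,0,0,0,0.138,0,0,0])

```text
time_s: 20.18
ee_pos: [0.4498, 0.14, 0.0046]
tcp_rot: [0.633, 0.774, 0.0, 0.0]
ft_force: [-0.3, -0.8, -3.8]
finger_gap: 0.0571
grip_force: 66.1
```

>>> arm_command(moves=[0,0,0.006,0,0,0,0,0,0.01,0,0,0,0,0,0.012,0,0,0,0,0,0.014,0,0,0])

```text
time_s: 20.68
ee_pos: [0.4498, 0.14, 0.0016]
tcp_rot: [0.633, 0.774, 0.0, 0.0]
ft_force: [-4.4, -0.8, 26.5]
finger_gap: 0.0567
grip_force: 69.5
```

>>> arm_command(moves=[0,0,-0.004,0,0,0,0,0,-0.004,0,0,0,0,0,-0.004,0,0,0,0,0,-0.004,0,0,0], fingers=1)

```text
time_s: 21.18
ee_pos: [0.4497, 0.14, 0.002]
tcp_rot: [0.633, 0.774, -0.0, -0.0]
ft_force: [0.2, 0.2, 0.1]
finger_gap: 0.0853
grip_force: 0.0
```

>>> arm_command(moves=[0,0,-0.05,0,0,0,0,0,-0.15,0,0,0,0,0,-0.3,0,0,0,0,0,-0.32,0,0,-0.1,0,0,-0.32,0,0,-0.2,0,0,-0.32,0,0,-0.32,0,0,-0.32,0,0,-0.44,0,0,-0.32,0,0,-0.56,0,0,-0.32,0,0,-0.68,0,0,-0.32,0,0,-0.8,0,0,-0.32,0,0,-0.92,0,0,-0.32,0,0,-1])

```text
time_s: 22.68
ee_pos: [0.4497, 0.14, 0.0828]
tcp_rot: [-0.102, 0.995, 0.0, 0.0]
ft_force: [-0.2, -0.1, 0.1]
finger_gap: 0.0853
grip_force: 0.0
```

```bash
python3 -c "
from go import go
from h import *
go((.45,.14,.004,1.77))
V=shots();import cv2
for f,v in ((V[1:],1),):
  for z in (False,True):
    try: print(fit(BAR,'brass',f,np.array([.45,.14,.012,.2]),z,45))
    except Exception as e: print(e)
o=[]
for v,c in zip(V,((.55,.0,0),(.55,.0,0))):
    u=proj(np.array([c]),v)[0].astype(int); o.append(cv2.resize(v['image'][u[1]-60:u[1]+60,u[0]-105:u[0]+105],(525,300),interpolation=cv2.INTER_CUBIC))
cv2.imwrite('pics/c2.png',np.vstack(o))"
```

```text
t 22.68 pos [0.4497 0.14   0.0828] gap 0.0853 F [-0.2 -0.1  0.1]
(0.45, 0.14, 0.004, 1.77) -> [-0.001, -0.0, 0.315, -0.0, 0.0, 0.003]
(array([0.44866098, 0.13625092, 0.012     , 0.27334731]), array([0.886]))
(array([0.45786755, 0.13491373, 0.01819252, 0.26167307]), array([0.896]))
```

View pics/c2.png

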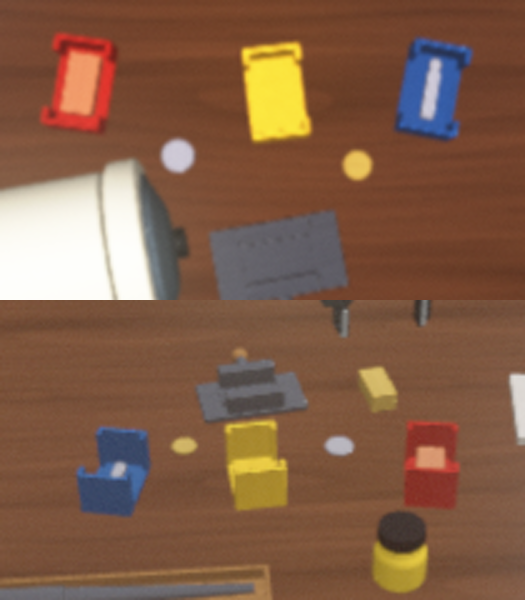

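In the top half, the copper lies flat in the red bin at (80,82) and the punch in the blue bin at (432,90). In the bottom half, the brass lies flat and free on the bench at (378,388), and the fit puts it where I set it down. I take it again across its width.

>>> arm_command(moves=[0,0,0.1,0,0,0,0,0,0.18,0,0,0,0,0,0.24,0,0,0,0,0,0.29,0,0,0,0,0,0.314,0,0,0,0,0,0.314,0,0,0])

```text
time_s: 23.52
ee_pos: [0.4497, 0.14, 0.0035]
tcp_rot: [-0.099, 0.995, -0.0, -0.0]
ft_force: [0.2, -0.3, -0.3]
finger_gap: 0.0854
grip_force: 0.0
```

>>> arm_command(moves=[0,0,0,0,0,0,0,0,0,0,0,0,0,0,0,0,0,0,0,0,0,0,0,0], fingers=-1)

```text
time_s: 24.02
ee_pos: [0.4499, 0.14, 0.004]
tcp_rot: [-0.099, 0.995, 0.0, 0.0]
ft_force: [-1.3, 0.3, 11.0]
finger_gap: 0.0286
grip_force: 59.3
```

```bash
python3 -c "
from go import go
go((.45,.14,.11,1.77),(.605,-.011,.11,1.70),(.605,-.011,.03,1.70),(.605,-.011,.008,1.70))"
```

```text
t 24.02 pos [0.4499 0.14   0.004 ] gap 0.0286 F [-1.3  0.3 11. ]
(0.45, 0.14, 0.11, 1.77) -> [-0.001, -0.0, -0.424, 0.0, 0.0, -0.0]
(0.605, -0.011, 0.11, 1.7) -> [-0.489, -0.715, -0.424, 0.0, 0.0, 0.045]
(0.605, -0.011, 0.03, 1.7) -> [-0.489, -0.715, -0.104, 0.0, 0.0, 0.045]
(0.605, -0.011, 0.008, 1.7) -> [-0.489, -0.715, -0.016, 0.0, 0.0, 0.045]
```

>>> arm_command(moves=[0,0,-0.05,0,0,0,0,0,-0.15,0,0,0,-0.02,-0.03,-0.3,0,0,0,-0.08,-0.12,-0.42,0,0,0,-0.17,-0.25,-0.424,0,0,0.01,-0.27,-0.4,-0.424,0,0,0.02,-0.37,-0.55,-0.424,0,0,0.03,-0.46,-0.67,-0.424,0,0,0.045,-0.489,-0.715,-0.424,0,0,0.045,-0.489,-0.715,-0.424,0,0,0.045,-0.489,-0.715,-0.35,0,0,0.045,-0.489,-0.715,-0.3,0,0,0.045])

```text
time_s: 25.52
ee_pos: [0.6036, -0.01, 0.078]
tcp_rot: [-0.065, 0.998, 0.0, -0.001]
ft_force: [0.3, 0.2, -4.1]
finger_gap: 0.0284
grip_force: 60.6
```

```bash
python3 -c "
from go import go
go((.605,-.011,.009,1.70))"
```

```text
t 25.52 pos [ 0.6036 -0.01    0.078 ] gap 0.0284 F [ 0.3  0.2 -4.1]
(0.605, -0.011, 0.009, 1.7) -> [-0.005, -0.005, 0.276, 0.0, -0.001, 0.0]
```

>>> arm_command(moves=[-0.004,-0.003,0.04,0,0,0,-0.004,-0.003,0.1,0,0,0,-0.004,-0.003,0.15,0,0,0,-0.004,-0.003,0.19,0,0,0,-0.004,-0.003,0.22,0,0,0,-0.004,-0.003,0.245,0,0,0,-0.004,-0.003,0.262,0,0,0,-0.004,-0.003,0.27,0,0,0,-0.004,-0.003,0.27,0,0,0])

```text
time_s: 26.65
ee_pos: [0.6061, -0.0117, 0.0111]
tcp_rot: [-0.064, 0.998, -0.0, 0.0]
ft_force: [-0.2, -0.2, -4.0]
finger_gap: 0.0288
grip_force: 60.6
```

Contact is due at about z = 0.008.

>>> arm_command(moves=[0,0,0.004,0,0,0,0,0,0.008,0,0,0,0,0,0.012,0,0,0,0,0,0.014,0,0,0])

```text
time_s: 27.15
ee_pos: [0.6061, -0.0117, 0.008]
tcp_rot: [-0.064, 0.998, -0.0, 0.0]
ft_force: [-4.4, -0.2, 13.2]
finger_gap: 0.0289
grip_force: 62.7
```

>>> arm_command(moves=[0,0,0,0,0,0,0,0,0,0,0,0,0,0,0,0,0,0], fingers=0.0)

```text
time_s: 27.52
ee_pos: [0.6061, -0.0116, 0.0075]
tcp_rot: [-0.064, 0.998, -0.0, 0.0]
ft_force: [-0.2, 0.8, -0.4]
finger_gap: 0.0429
grip_force: 0.0
```

>>> arm_command(moves=[0,0,-0.03,0,0,0,0,0,-0.1,0,0,0,0,0,-0.25,0,0,0,0,0,-0.42,0,0,0,0,0,-0.6,0,0,0,0.2,0,-0.7,0,0,0,0.4,0,-0.7,0,0,0,0.6,0,-0.7,0,0,0,0.6,0,-0.7,0,0,0])

```text
time_s: 28.65
ee_pos: [0.4539, -0.0308, 0.1837]
tcp_rot: [-0.064, 0.998, 0.0, -0.001]
ft_force: [0.1, 0.2, 0.4]
finger_gap: 0.0427
grip_force: 0.0
```

```bash
python3 -c "
from go import go
from h import *
go()
V=shots();import cv2
o=[]
for v,c in zip(V,((.58,.0,0),(.58,.0,0))):
    u=proj(np.array([c]),v)[0].astype(int); o.append(cv2.resize(v['image'][u[1]-60:u[1]+60,u[0]-105:u[0]+105],(525,300),interpolation=cv2.INTER_CUBIC))
cv2.imwrite('pics/c3.png',np.vstack(o))
for n,m,k,p in (('brass',BTOP,'brass',(.606,-.011,.016,.13)),('copper',BAR,'copper',(.612,.178,.016,-.15)),('punch',PUN,'grey',(.611,-.161,.01,-.19))):
  try: print(n,fit(m,k,V[:1],np.array(p),False,40))
  except Exception as e: print(n,e)
"
```

```text
t 28.65 pos [ 0.4539 -0.0308  0.1837] gap 0.0427 F [0.1 0.2 0.4]
brass (array([ 0.58740722, -0.00730798,  0.016     , -0.01359809]), array([0.322]))
copper (array([ 0.61533862,  0.18002332,  0.016     , -0.26767273]), array([0.444]))
punch (array([ 0.5963125 , -0.16928125,  0.01      ,  0.10296875]), array([0.142]))
```

View pics/c3.png

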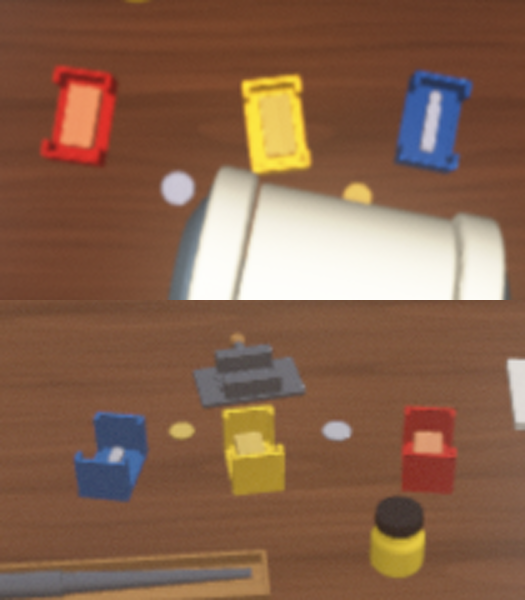

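All three pieces lie flat and centred in their bins, shown in the top half as copper (80,117), brass (278,125) and punch (432,122). The hand is clear and the discs and jar haven't moved. The colour fits inside the bins are no use because bin and piece blend together, but the heights at floor contact agree with flat placing.

```bash
python3 -c "
from station import ctrl
print(ctrl.hand_in())"
```

```text
the job is handed in; nothing more can be done
None
```

I handed the job in at about 29 s: brass is in the yellow bin, copper in the red and the punch in the blue, all flat and centred in the last pictures, though `hand_in` returned no verdict.

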